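# Switch the dust extraction to the small inlet

### The arm

A 6-joint arm with a two-finger parallel gripper is mounted at the origin on the work surface. World frame = base frame: x ahead of the robot, y to its left, z up, the work surface at z = 0. Lengths are in m, angles in rad, forces in N, time in s.
With the tool pointing down it reaches from about 0.35 to 0.975 m from the base axis. Payload 4.9 kg.
Tool frame: the origin (TCP) lies midway between the tips of the shut fingers; the grasp point (between the pads) lies 19 mm behind it (ctrl.hold_point_z is the distance from the TCP to the grasp point, in m); z points along the fingers, y is the line along which they close (so a half turn about z gives the same grasp; the last joint's range is limited). The gripper opens to 85 mm and grips with 20 to 120 N. Pads are 22 mm wide; open, the fingers measure 114 mm over their backs; the gripper's body (76 mm by 85 mm) begins 54 mm behind the grasp point. The pads swing forward as they close: fully open they stand 13 mm farther back than shut.
Start: joints at [1.21, 0.053, 1.613, -0, 1.476, -0.119], TCP at [0.15, 0.607, 0.231] pointing down, gripper open.
Joint ranges: [-3.01, 3.01], [-1.01, 2.22], [0.06, 2.58], [-1.02, 4.17], [0.09, 2.62], [-3.14, 3.14]. Speed limits (rad/s): [2.57, 2.57, 3.14, 3.14, 3.14, 3.14].

### API

Orientations are given as a rotation vector (axis times angle).
In Python, from station import status, viewer, finish_job, ctrl gives the robot as it stands.
- The arm moves only by the shell command python3 -m jog 'ROWS' [FORCE]. ROWS is JSON, a list of rows, each a list of 7 numbers: the turn, a rotation vector about the tool's x, y, z each as a share of 5 degrees, from -1 to 1, then the shift along the tool's x, y, z each as a share of 30 mm, from -1 to 1, then the opening, from -1 (shut) to 1 (fully open). A call has 1 to 5 rows; each row shifts and turns the commanded pose from where the row before left it, along the tool's axes as they then stand; what a row does not reach is not made up. A row lasts 1/8 s, in which the tool goes at most 62.5 mm and 10.7 degrees, less where a joint would pass 70% of its speed; a pose out of reach is approached as far as the arm can. A call with a number of a shift or a turn outside -1 to 1 is refused whole. A call with a gripper value outside its range is refused whole. The fingers move at their own pace and stop on an object; FORCE is the grip in N (left out, the last holds). Time passes only in rows, so rows that do not move let the fingers close. It gives the time, the measured TCP pose, the force, the opening and the grip force at its end, in the units of the state.
- status.get_obs(): the state, without advancing time (a new reading comes with each control period).
- viewer.get_image(name): name is "side" or "top" or "wrist"; returns a dict with "img" (420x560x3 uint8, red, green, blue), "fovy" (degrees; the focal length in pixels is half the picture's height over the tangent of half this angle, whatever the lens; pixels are square), "cx", "cy" (the principal point, pixels), "rvec" (rotation vector, rad) and "tvec" (3), from world to camera coordinates, as OpenCV has them. Camera axes: x right, y down, z forward; pixel columns grow to the right and rows downward; lengths in m; the calibration is good to about 2 mm. A picture is of the moment at which its call begins. There is no depth.
- finish_job(): hands the job in; it is judged then, once.
The state is a dict: "t": time; "q": joint angles; "dq": joint speeds; "effort": joint torques, N m; "tool_pos": TCP position; "tool_rot": TCP orientation; "contact_force": force on the tool from outside, world axes, zero at the start; "wrist_torque": the same for the moment, N m; "opening": finger opening in m; "grip_force": force on a finger pad.
Only numpy, scipy, OpenCV 4.12 (cv2) and the standard library are available. Lean on these libraries where they do the work, as an engineer would, in place of code of your own. Each camera call takes 0.05 s, during which the arm holds its last target. There are 200 camera calls.

### The job

Switch the bench's dust suction over to the small inlet: with your fingertips, push the small inlet's slide gate all the way open, and only then push the large inlet's slide gate fully shut. Only push against the wooden tabs, never pinch them, and leave the other things on the bench where they are.

Things in the scene. Friction and masses are not known exactly. Their poses are not given: they have to be found in the camera images.
- large_gate: fixed dust-suction inlet with the larger round mouth, on either side of the bench. Origin on the bench (z = 0) under the middle of its wooden tab when the blade is at half travel; +x points level along the slide towards the mouth, y along the tab's width. Its 150 mm square steel frame (top at z = 74 mm) begins 118 mm along +x.
- large_inlet (a point): centre of the large inlet's mouth: an open round steel collar of 100 mm bore on the square frame; this point at the collar's top, 106 mm above the bench
- large_blade (a joint): flat aluminium blade of the large gate (110 mm wide, 4 mm thick, top face 64 mm above the bench): 0 m = fully shut (pushed towards the collar, in the body's +x, mouth covered), 0.105 m = fully open (drawn out along the body's -x, roughly towards the robot). Hard stops at both ends; it slides with about 3 N of friction and stays where it is left.
- large_tab (a point): centre of the upright wooden tab on the outer end of the large blade: 60 mm wide (y), 12 mm thick (x), from 64 to 114 mm above the bench (this point at 89 mm); axes as the large_gate body. The face on the robot side is pushed to shut, the face on the frame side to open. The blade's plate runs from the tab into the frame; when shut, 60 mm is free between the tab and the frame.
- small_gate: fixed dust-suction inlet with the smaller round mouth, on either side of the bench. Origin on the bench (z = 0) under the middle of its wooden tab when the blade is at half travel; +x points level along the slide towards the mouth, y along the tab's width. Its 113 mm square steel frame (top at z = 74 mm) begins 100 mm along +x.
- small_inlet (a point): centre of the small inlet's mouth: an open round steel collar of 63 mm bore on the square frame; this point at the collar's top, 106 mm above the bench
- small_blade (a joint): flat aluminium blade of the small gate (73 mm wide, 4 mm thick, top face 64 mm above the bench): 0 m = fully shut (pushed towards the collar, in the body's +x, mouth covered), 0.068 m = fully open (drawn out along the body's -x, roughly towards the robot). Hard stops at both ends; it slides with about 3 N of friction and stays where it is left.
- small_tab (a point): centre of the upright wooden tab on the outer end of the small blade: 60 mm wide (y), 12 mm thick (x), from 64 to 114 mm above the bench (this point at 89 mm); axes as the small_gate body. The face on the robot side is pushed to shut, the face on the frame side to open. The blade's plate runs from the tab into the frame; when shut, 60 mm is free between the tab and the frame.
- sanding_block: cork-soled wooden sanding block, 90 x 55 x 34 mm, lying between the two gates; loose bystander, origin at the middle of its underside
- screwdriver: screwdriver, 190 mm long, lying along its own x between the gates; loose bystander, origin at the middle of its underside
- screw_jar: glass jar with steel lid, 56 mm across, 75 mm tall, between the two inlet frames; loose bystander, origin at the middle of its underside
- glue_bottle: white glue bottle, 60 mm across, 170 mm tall, on the robot's left; loose bystander, origin at the middle of its underside
- oil_tin: rectangular steel tin with filler cap, 70 x 50 x 140 mm, on the robot's right; loose bystander, origin at the middle of its underside
- mug: white mug, 80 mm across, 90 mm tall, at the left; loose bystander, origin at the middle of its underside
- offcut: curved-corner pine offcut, 100 x 100 x 20 mm, lying at the right; loose bystander, origin at the middle of its underside

How it is judged:
By the outcome, as a careful person would: the job done as asked, in the order asked, and still so for the second after the job is handed in, with the robot touching nothing.
It also fails if it takes over 45 s, if anything falls off the work surface, if the arm or the gripper's body presses on something with over 40 N, if the wrist force passes 120 N, or if a joint passes its speed limit or range.

## Working session

There is one attempt and no reset: what is moved stays moved. The work goes in short steps, Python scripts to look and compute and a shell command to move; the robot and the scene stay as the last step left them, time stands still between calls to the robot, and variables do not carry over. Pictures are saved under pics/ and viewed, at most 10 in all, crops included, and the job is handed in when it is done.

```bash
ls; mkdir -p pics; cat > h.py <<'E'
import numpy as np, cv2
from station import status, viewer, finish_job, ctrl
def shot(n,f):
    d=viewer.get_image(n); cv2.imwrite(f'pics/{f}.png',d['img'][:,:,::-1]); 
    np.save(f'pics/{f}.npy',d,allow_pickle=True); return d
def load(f): return np.load(f'pics/{f}.npy',allow_pickle=True).item()
def cam(d):
    R=cv2.Rodrigues(np.array(d['rvec'],float))[0]; t=np.array(d['tvec'],float).ravel()
    f=210/np.tan(np.radians(d['fovy'])/2); return R,t,f
def ray(d,uv,z):
    R,t,f=cam(d); c=-R.T@t
    v=R.T@np.array([(uv[0]-d['cx'])/f,(uv[1]-d['cy'])/f,1]); return c+v*(z-c[2])/v[2]
def proj(d,p):
    R,t,f=cam(d); q=R@np.array(p,float)+t; return np.array([d['cx']+f*q[0]/q[2],d['cy']+f*q[1]/q[2]])
E
python3 - <<'E'
from h import *
for n in('top','side'):
    d=shot(n,n+'0'); R,t,f=cam(d); print(n,-R.T@t,f)
o=status.get_obs();print(o['t'],o['tool_pos'],o['tool_rot'],o['opening'])
E
```

```text
pics
top [ 0.50005473 -0.00784359  1.31620768] 402.69749210270663
side [ 0.26727197 -1.01871744  1.0313723 ] 513.859236107933
0.1 [0.14947151 0.60628737 0.23016776] [-3.78880489e-01 -3.11822910e+00  2.86987872e-03] 0.08565820545633641
```

View pics/top0.png

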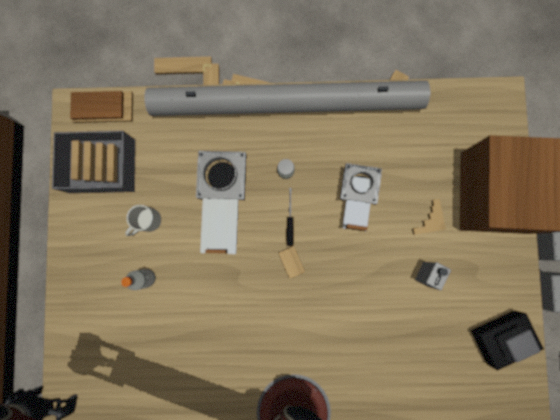

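View pics/side0.png

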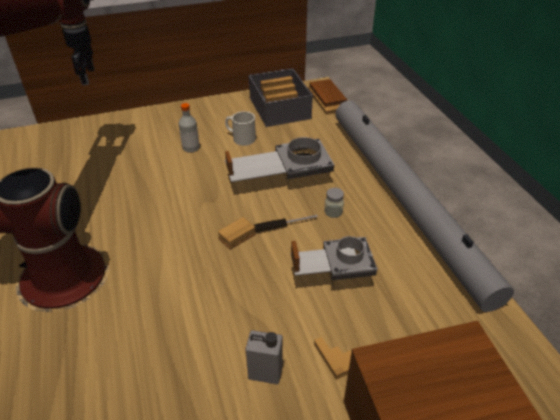

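The top view shows the large gate at left (collar ~(221,175), tab ~(216,250), blade drawn out). The small gate is at right (collar ~(362,183), tab ~(356,227)). The jar, screwdriver and block lie between them, the bottle and mug at left, the tin and offcut at right.

```bash
python3 - <<'E'
from h import *
for v,wins in (('top0',{'L':(190,235,245,262),'S':(335,210,380,240)}),('side0',{'L':(215,140,240,185),'S':(283,232,303,280)})):
    d=load(v); hsv=cv2.cvtColor(d['img'],cv2.COLOR_RGB2HSV)
    for k,(a,b,c,e) in wins.items():
        w=hsv[b:e,a:c].astype(int)
        m=((w[...,0]<13)|(w[...,0]>172))&(w[...,1]>110)
        ys,xs=np.nonzero(m); 
        if len(xs)==0: print(v,k,'none');continue
        r=cv2.minAreaRect(np.stack([xs+a,ys+b],1).astype(np.float32))
        bp=cv2.boxPoints(r); print(v,k,len(xs),r)
        if v=='top0': print([ray(d,p,.114).round(4).tolist() for p in bp])
        else: print(bp.round(1).tolist())
d=load('top0')
t=d['img'][140:265,190:390]; s=load('side0')['img'][125:290,210:385]
cv2.imwrite('pics/ct.png',cv2.resize(t,None,fx=4,fy=4,interpolation=cv2.INTER_CUBIC)[:,:,::-1])
cv2.imwrite('pics/cs.png',cv2.resize(s,None,fx=3.5,fy=3.5,interpolation=cv2.INTER_CUBIC)[:,:,::-1])
E
```

```text
top0 L 1 ((216.0, 250.0), (0.0, 0.0), 0.0)
[[0.5096, 0.217, 0.114], [0.5096, 0.217, 0.114], [0.5096, 0.217, 0.114], [0.5096, 0.217, 0.114]]
top0 S 1 ((347.0, 226.0), (0.0, 0.0), 0.0)
[[0.5725, -0.1752, 0.114], [0.5725, -0.1752, 0.114], [0.5725, -0.1752, 0.114], [0.5725, -0.1752, 0.114]]
side0 L 24 ((229.50003051757812, 164.5), (17.70509910583496, 3.6380343437194824), 75.96376037597656)
[[225.60000610351562, 156.39999389648438], [229.10000610351562, 155.5], [233.39999389648438, 172.60000610351562], [229.89999389648438, 173.5]]
side0 S 36 ((295.39190673828125, 255.85137939453125), (27.783428192138672, 5.425166606903076), 80.53767395019531)
[[290.3999938964844, 242.60000610351562], [295.79998779296875, 241.6999969482422], [300.3999938964844, 269.1000061035156], [295.0, 270.0]]
```

View pics/ct.png

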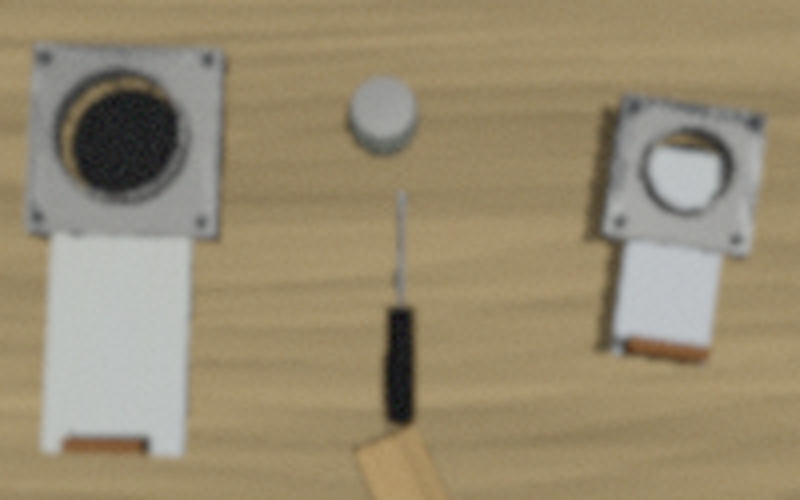

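View pics/cs.png

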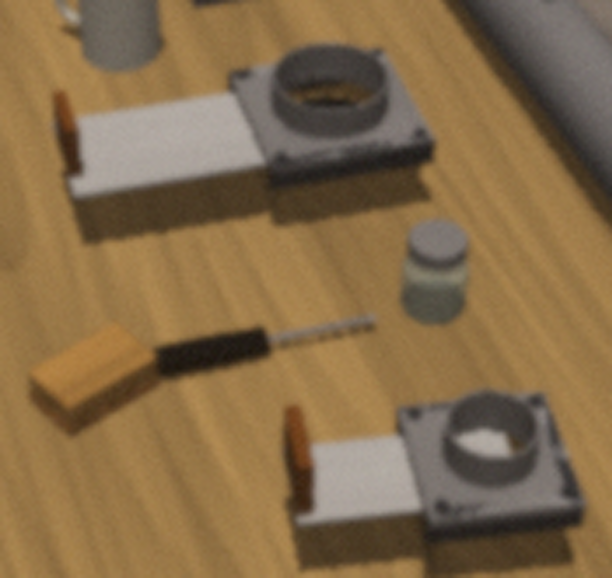

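The crop shows the large frame corners and mouth open. The small gate's blade covers nearly all of the mouth. I'll convert these corners now.

```bash
python3 - <<'E'
from h import *
d=load('top0'); s=load('side0')
T=lambda u,v:((u+.5)/4-.5+190,(v+.5)/4-.5+140)
S=lambda u,v:((u+.5)/3.5-.5+210,(v+.5)/3.5-.5+125)
for k,c,col,tab,ha,size,half in (('L',[(33,45),(225,50),(218,240),(25,237)],(123,132),[(62,437),(148,438),(148,453),(62,451)],.193,.15,.0525),
   ('S',[(623,95),(766,115),(748,255),(602,238)],(688,171),[(625,338),(710,348),(707,362),(627,352)],.1565,.113,.034)):
    P=np.array([ray(d,T(*p),.074) for p in c]); C=P.mean(0)
    ax=(P[0]+P[1]-P[2]-P[3])[:2]; a2=(P[0]+P[3]-P[1]-P[2])[:2]; yaw=np.arctan2(ax[1],ax[0]); yaw2=np.arctan2(-a2[0],a2[1])
    print(k,'sides',[np.linalg.norm(P[i]-P[i-1]).round(4) for i in range(4)],'C',C.round(4),'collar',ray(d,T(*col),.106).round(4),'yaw',yaw,yaw2)
    y=(yaw+yaw2)/2; X=np.array([np.cos(y),np.sin(y)]); Y=np.array([-X[1],X[0]])
    Q=np.array([ray(d,T(*p),.114) for p in tab]); print(' tab pts',Q.round(4).tolist())
    for p in Q: print('  rel frame centre', ((p[:2]-C[:2])@X).round(4),((p[:2]-C[:2])@Y).round(4),'-> tab centre local',((p[:2]-C[:2])@X+ha).round(4))
    for q in (-half,half): 
        tc=C[:2]+X*(q-ha); print('  tab at',q,tc.round(4),'side px',proj(s,[*tc,.114]).round(1),proj(s,[*tc,.064]).round(1))
print(S(65,95),S(75,170),S(295,408),S(303,508))
o=status.get_obs();print(cv2.Rodrigues(np.array(o['tool_rot']))[0].round(3).tolist())
E
```

```text
L sides [np.float64(0.1526), np.float64(0.1517), np.float64(0.1507), np.float64(0.1508)] C [0.7429 0.2077 0.074 ] collar [0.7448 0.2038 0.106 ] yaw -0.04553562905658399 -0.04510144420815183
 tab pts [[0.5136, 0.2495, 0.114], [0.5115, 0.1853, 0.114], [0.5004, 0.1853, 0.114], [0.5032, 0.2496, 0.114]]
  rel frame centre -0.231 0.0313 -> tab centre local -0.038
  rel frame centre -0.2302 -0.0329 -> tab centre local -0.0372
  rel frame centre -0.2413 -0.0334 -> tab centre local -0.0483
  rel frame centre -0.2413 0.0309 -> tab centre local -0.0483
  tab at -0.0525 [0.4977 0.2189] side px [225.5 157.6] [226.7 170.8]
  tab at 0.0525 [0.6026 0.2141] side px [259.5 152. ] [260.  165.1]
S sides [np.float64(0.114), np.float64(0.1123), np.float64(0.1111), np.float64(0.1134)] C [ 0.7064 -0.2283  0.074 ] collar [ 0.7045 -0.2252  0.106 ] yaw -0.17297209567224656 -0.1531644790332206
 tab pts [[0.5782, -0.1721, 0.114], [0.5693, -0.235, 0.114], [0.559, -0.2324, 0.114], [0.5677, -0.1732, 0.114]]
  rel frame centre -0.1356 0.0347 -> tab centre local 0.0209
  rel frame centre -0.1342 -0.0289 -> tab centre local 0.0223
  rel frame centre -0.1448 -0.028 -> tab centre local 0.0117
  rel frame centre -0.1458 0.0318 -> tab centre local 0.0107
  tab at -0.034 [ 0.5185 -0.1973] side px [274.2 252.5] [274.4 266.2]
  tab at 0.034 [ 0.5855 -0.2084] side px [301.6 249.3] [301.1 263.1]
(228.21428571428572, 151.78571428571428) (231.07142857142858, 173.21428571428572) (293.92857142857144, 241.21428571428572) (296.2142857142857, 269.7857142857143)
[[-0.971, 0.239, -0.001], [0.239, 0.971, -0.002], [0.0, -0.002, -1.0]]
```

Sizes check out: frame sides are 150–152 mm and 111–114 mm. The large tab is at (0.507, 0.2175) with q≈0.095, and the small tab is at about (0.568, -0.205) with q≈0.0175. I'm closing the fingers, aligning with the small gate and travelling high, aiming for (0.609, -0.211).

```bash
python3 -m jog '[[0,0,-0.88,-0.5,-0.5,0,-1],[0,0,0,-0.8,-1,0,-1],[0,0,0,-0.8,-1,0,-1],[0,0,0,-0.8,-1,0,-1],[0,0,0,-0.8,-1,0,-1]]' 20; python3 -m jog '[[0,0,0,-0.8,-1,0,-1],[0,0,0,-0.8,-1,0,-1],[0,0,0,-0.8,-1,0,-1],[0,0,0,-0.8,-1,0,-1],[0,0,0,-0.8,-1,0,-1]]'
```

```text
t: 0.72
tool_pos: [0.2359, 0.4532, 0.2307]
tool_rot: [-0.259, -3.131, 0.001]
contact_force: [0.8, 0.4, -0.2]
opening: 0.0
grip_force: 0.0
t: 1.35
tool_pos: [0.3295, 0.2856, 0.2309]
tool_rot: [-0.259, -3.131, 0.001]
contact_force: [1.5, 1.2, 0.1]
opening: -0.0001
grip_force: 0.0
```

```bash
python3 -m jog '[[0,0,0,-0.8,-1,0,-1],[0,0,0,-0.8,-1,0,-1],[0,0,0,-0.8,-1,0,-1],[0,0,0,-0.8,-1,0,-1],[0,0,0,-0.8,-1,0,-1]]'; python3 -m jog '[[0,0,0,-0.8,-1,0,-1],[0,0,0,-0.8,-1,0,-1],[0,0,0,-0.8,-1,0,-1],[0,0,0,-0.8,-1,0,-1],[0,0,0,0,0,0,-1]]'
```

```text
t: 1.98
tool_pos: [0.4233, 0.1179, 0.2309]
tool_rot: [-0.259, -3.13, 0.0]
contact_force: [0.2, 0.5, 0.1]
opening: 0.0003
grip_force: 0.0
t: 2.6
tool_pos: [0.4984, -0.0167, 0.2306]
tool_rot: [-0.264, -3.129, 0.0]
contact_force: [0.2, 0.3, 0.4]
opening: -0.0001
grip_force: 0.0
```

```bash
python3 -m jog '[[0,0,0,-0.8,-1,0,-1],[0,0,0,-0.8,-1,0,-1],[0,0,0,-0.8,-1,0,-1],[0,0,0,-0.8,-1,0,-1],[0,0,0,-0.8,-1,0,-1]]'; python3 -m jog '[[0,0,0,-0.7,-0.8,0,-1],[0,0,0,0,0,0,-1],[0,0,0,0,0,1,-1],[0,0,0,0,0,1,-1],[0,0,0,0,0,0,-1]]'; python3 - <<'E'
from h import *
d=shot('side','side1'); 
cv2.imwrite('pics/s1.png',cv2.resize(d['img'][125:290,210:385],None,fx=3.5,fy=3.5,interpolation=cv2.INTER_CUBIC)[:,:,::-1])
E
```

```text
t: 3.22
tool_pos: [0.592, -0.1825, 0.2309]
tool_rot: [-0.257, -3.13, -0.001]
contact_force: [-0.0, 0.8, 0.4]
opening: -0.0002
grip_force: 0.0
t: 3.85
tool_pos: [0.6062, -0.2073, 0.1678]
tool_rot: [-0.256, -3.124, -0.005]
contact_force: [-0.2, -0.4, -0.1]
opening: 0.0001
grip_force: 0.0
```

View pics/s1.png

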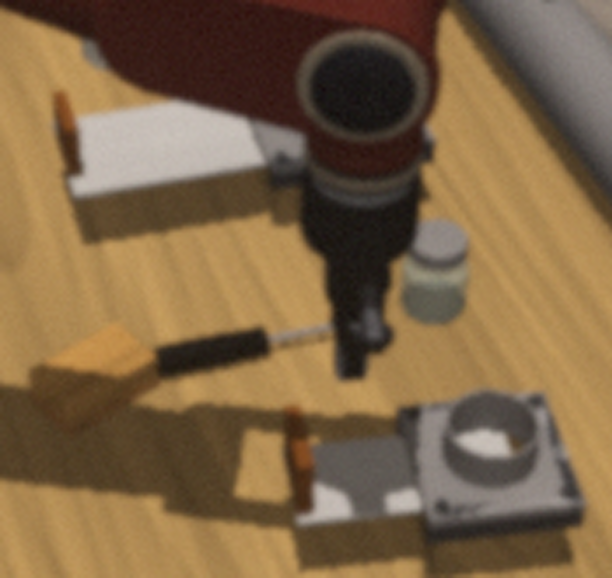

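The tip is at crop (350,375), above the gap between the small tab (300,460) and its frame (410,460), so the position fits. I'll go down to z≈0.08.

```bash
python3 -m jog '[[0,0,0,0,-0.1,1,-1],[0,0,0,0,0,1,-1],[0,0,0,0,0,0.9,-1],[0,0,0,0,0,0,-1]]'; python3 -m jog '[[0,0,0,0.4,0,0,-1],[0,0,0,0.4,0,0,-1],[0,0,0,0.4,0,0,-1]]'
```

```text
t: 4.4
tool_pos: [0.6072, -0.2118, 0.0836]
tool_rot: [-0.258, -3.128, -0.002]
contact_force: [0.8, 0.4, 0.4]
opening: -0.0
grip_force: 0.0
t: 4.78
tool_pos: [0.5738, -0.2072, 0.0869]
tool_rot: [0.259, 3.125, -0.002]
contact_force: [3.8, 0.7, 2.3]
opening: -0.0003
grip_force: 2.1
```

```bash
python3 -m jog '[[0,0,0,0.4,0,0,-1],[0,0,0,0.4,0,0,-1],[0,0,0,0.3,0,0,-1]]';python3 -m jog '[[0,0,0,0.1,0,0,-1],[0,0,0,0.1,0,0,-1]]'
```

```text
t: 5.15
tool_pos: [0.5394, -0.2015, 0.0847]
tool_rot: [0.259, 3.13, -0.001]
contact_force: [3.6, 1.0, 4.0]
opening: -0.0001
grip_force: 1.9
t: 5.4
tool_pos: [0.5385, -0.2013, 0.0849]
tool_rot: [0.259, 3.117, -0.003]
contact_force: [27.9, -3.2, -11.5]
opening: -0.0001
grip_force: 13.6
```

The small gate met its hard stop: 28 N at x=0.5385, against about 0.535 predicted. I'll back off, lift and move to the large tab's robot side while turning to its yaw.

```bash
python3 -m jog '[[0,0,0,-0.5,0,0,-1],[0,0,0,-0.2,0,0,-1],[0,0,0,0,0,-1,-1],[0,0,0,0,0,-1,-1],[0,0,0,0,0,-1,-1]]';python3 -m jog '[[0,0,-0.7,0.3,1,-1,-1],[0,0,-0.66,0.3,1,0,-1],[0,0,0,0.3,1,0,-1],[0,0,0,0.3,1,0,-1],[0,0,0,0.3,1,0,-1]]'; python3 -m jog '[[0,0,0,0.3,1,0,-1],[0,0,0,0.3,1,0,-1],[0,0,0,0.3,1,0,-1],[0,0,0,0.3,1,0,-1],[0,0,0,0.3,1,0,-1]]'; python3 - <<'E'
from h import *
d=shot('top','top2'); 
cv2.imwrite('pics/t2.png',cv2.resize(d['img'][140:275,190:390],None,fx=4,fy=4,interpolation=cv2.INTER_CUBIC)[:,:,::-1])
E
```

```text
t: 6.02
tool_pos: [0.5535, -0.2036, 0.1738]
tool_rot: [-0.259, -3.127, -0.001]
contact_force: [0.4, -0.2, 0.4]
opening: 0.0001
grip_force: 0.0
t: 6.65
tool_pos: [0.5208, -0.05, 0.2031]
tool_rot: [-0.073, -3.137, -0.0]
contact_force: [-0.1, 0.7, 1.0]
opening: 0.0002
grip_force: 0.0
t: 7.28
tool_pos: [0.4828, 0.1016, 0.2031]
tool_rot: [-0.073, -3.137, 0.002]
contact_force: [0.6, -0.1, -0.1]
opening: 0.0002
grip_force: 0.0
```

View pics/t2.png

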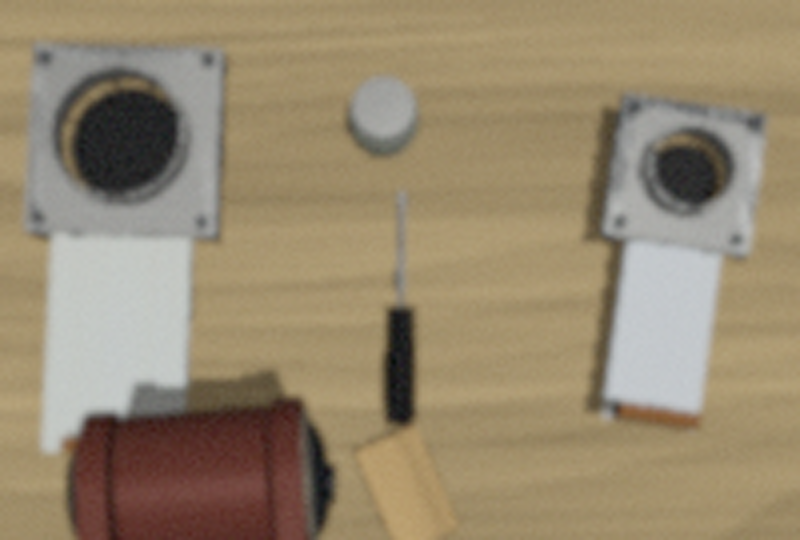

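The small mouth at crop (688,172) is now clear, and its tab at (657,414) has moved out about 49 mm, as predicted. The block, screwdriver and jar haven't moved. Next is the large tab.

```bash
python3 -m jog '[[0,0,0,0.3,1,0,-1],[0,0,0,0.3,1,0,-1],[0,0,0,0.3,1,0,-1],[0,0,0,0.2,0.9,0,-1],[0,0,0,0,0,0,-1]]'; python3 -m jog '[[0,0,0,0,0,1,-1],[0,0,0,0,0,1,-1],[0,0,0,0,0,1,-1],[0,0,0,0,0,1,-1],[0,0,0,0,0,0,-1]]'
```

```text
t: 7.95
tool_pos: [0.4556, 0.2199, 0.2033]
tool_rot: [-0.069, -3.138, 0.003]
contact_force: [0.7, -0.8, -0.5]
opening: 0.0002
grip_force: 0.0
t: 8.57
tool_pos: [0.4542, 0.2175, 0.081]
tool_rot: [-0.074, -3.134, 0.005]
contact_force: [-0.6, -0.1, 0.3]
opening: 0.0002
grip_force: 0.0
```

```bash
python3 -m jog '[[0,0,0,-0.6,0,0,-1],[0,0,0,-0.4,0,0,-1],[0,0,0,-0.4,0,0,-1],[0,0,0,-0.4,0,0,-1],[0,0,0,-0.4,0,0,-1]]'; python3 -m jog '[[0,0,0,-0.4,0,0,-1],[0,0,0,-0.4,0,0,-1],[0,0,0,-0.4,0,0,-1],[0,0,0,-0.4,0,0,-1]]'
```

```text
t: 9.2
tool_pos: [0.523, 0.2163, 0.0844]
tool_rot: [-0.073, -3.14, 0.0]
contact_force: [-4.1, -1.5, 3.9]
opening: -0.0003
grip_force: 2.1
t: 9.7
tool_pos: [0.5713, 0.214, 0.0842]
tool_rot: [-0.073, -3.141, 0.0]
contact_force: [-4.9, -0.7, 4.1]
opening: 0.0005
grip_force: 2.1
```

```bash
python3 -m jog '[[0,0,0,-0.3,0,0,-1],[0,0,0,-0.1,0,0,-1],[0,0,0,-0.1,0,0,-1]]'; python3 -m jog '[[0,0,0,-0.1,0,0,-1]]'
```

```text
t: 10.07
tool_pos: [0.5855, 0.2134, 0.0841]
tool_rot: [-0.073, -3.14, 0.0]
contact_force: [-3.4, -1.7, 1.4]
opening: 0.0002
grip_force: 1.6
t: 10.2
tool_pos: [0.5884, 0.2133, 0.0841]
tool_rot: [-0.073, -3.14, 0.0]
contact_force: [-3.3, -1.4, 1.4]
opening: 0.0003
grip_force: 1.6
```

```bash
python3 -m jog '[[0,0,0,-0.1,0,0,-1]]'; python3 -m jog '[[0,0,0,-0.1,0,0,-1]]'
```

```text
t: 10.32
tool_pos: [0.5893, 0.2132, 0.0841]
tool_rot: [-0.072, -3.134, 0.001]
contact_force: [-16.6, -0.5, 10.5]
opening: 0.0002
grip_force: 8.5
t: 10.45
tool_pos: [0.5893, 0.2132, 0.0841]
tool_rot: [-0.072, -3.126, 0.002]
contact_force: [-29.6, -2.6, 18.8]
opening: 0.0002
grip_force: 14.5
```

The large gate met its hard stop: 30 N at x=0.5893, with 0.586 predicted. I'll back off, lift clear towards the robot and check.

```bash
python3 -m jog '[[0,0,0,0.5,0,0,-1],[0,0,0,0.5,0,0,-1],[0,0,0,0,0,-1,-1],[0,0,0,0,0,-1,-1],[0,0,0,0,0,-1,-1]]'; python3 -m jog '[[0,0,0,0.5,0,-1,-1],[0,0,0,1,0,-0.6,-1],[0,0,0,1,0,0,-1],[0,0,0,1,0,0,-1],[0,0,0,1,0,0,-1]]';  python3 -m jog '[[0,0,0,0,0,0,-1],[0,0,0,0,0,0,-1]]'; python3 - <<'E'
from h import *
d=shot('top','top3'); e=shot('side','side3')
f=lambda i:cv2.resize(i,None,fx=2.6,fy=2.6,interpolation=cv2.INTER_CUBIC)[:,:,::-1]
a=f(d['img'][140:285,120:400]); b=f(e['img'][100:180,170:450])
cv2.imwrite('pics/t3.png',np.vstack([a,b]))
E
```

```text
t: 11.08
tool_pos: [0.5643, 0.2146, 0.1752]
tool_rot: [0.072, 3.139, 0.001]
contact_force: [0.9, -0.7, 0.3]
opening: 0.0002
grip_force: 0.0
t: 11.7
tool_pos: [0.4287, 0.2208, 0.2223]
tool_rot: [0.073, 3.139, 0.001]
contact_force: [-0.3, 0.3, 0.4]
opening: 0.0001
grip_force: 0.0
t: 11.95
tool_pos: [0.43, 0.2208, 0.2225]
tool_rot: [0.073, 3.139, 0.001]
contact_force: [0.8, -0.2, -0.8]
opening: 0.0
grip_force: 0.0
```

View pics/t3.png

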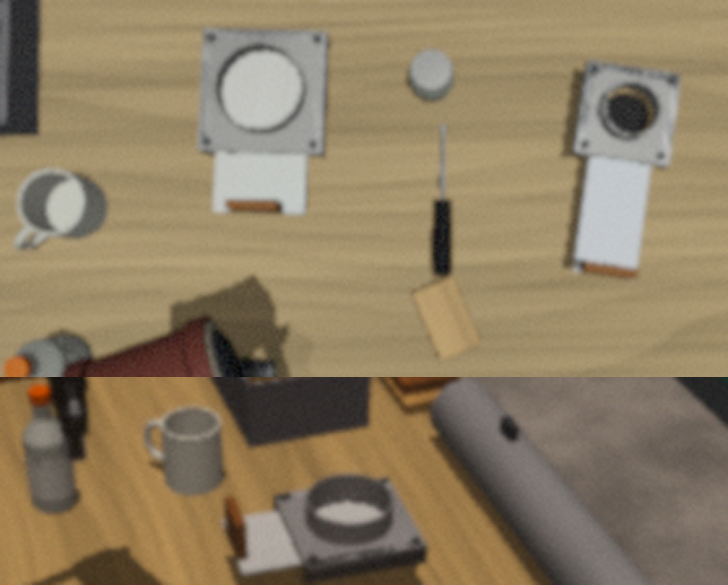

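The large mouth at (262,90) is fully covered by its blade, and the small mouth at (630,110) is fully open. The bystanders are in place and the arm is clear of everything, so I'm handing in.

```bash
python3 -c "
from station import finish_job
print(finish_job())"
```

```text
the job is handed in; nothing more can be done
None
```

I pushed the small gate fully open and then the large gate fully shut, each to its hard stop; the last pictures show both mouths as asked and the bystanders in view unmoved (the oil tin and offcut were outside them), and the job was handed in at about 12 s.

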